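# Lock the blade arbor's shaft

### The arm

A 6-joint arm with a two-finger parallel gripper is mounted at the origin on a cart in front of the work surface, level with it; the furniture and walls round the work are solid. World frame = base frame: x ahead of the robot, y to its left, z up, the work surface at z = 0. Lengths are in m, angles in rad, forces in N, time in s.
With the tool pointing down it reaches from about 0.325 to 0.9 m from the base axis. Payload 6.1 kg.
Tool frame: the origin (TCP) lies at the very end of the fingers, on their centre line; the grasp point (between the pads) lies r.grasp_offset behind it (r.grasp_offset is the distance from the TCP to the grasp point, in m); z points along the fingers, y is the line along which they close (so a half turn about z gives the same grasp; the last joint's range is limited). The gripper opens to 87 mm and grips with 3 to 60 N. Pads are 19 mm wide; open, the fingers measure 117 mm over their backs; the gripper's body (75 mm by 190 mm) begins 51 mm behind the grasp point.
Start: joints at [1.073, 0.22, 1.526, -0, 1.395, -0.126], TCP at [0.227, 0.582, 0.223] pointing down, gripper open.
Joint ranges: [-2.98, 2.98], [-0.91, 2.08], [0.09, 2.57], [-1.24, 4.39], [0.2, 2.65], [-2.68, 2.68]. Speed limits (rad/s): [2.57, 2.57, 3.01, 3.14, 3.14, 3.14].

### API

Orientations are given as a unit quaternion [x, y, z, w].
In Python, from cell import r, grab_frame gives the robot as it stands. The module is installed in compiled form; this text tells all that it offers.
- The arm moves only by the tool jog_arm, never from a script. Its argument "motion" is a list of rows, each a list of 7 numbers: the opening, from 0 (shut) to 1 (fully open), then the shift along the tool's x, y, z in cm, then the turn, a rotation vector about the tool's x, y, z in degrees. In form: [[hand, dx, dy, dz, wx, wy, wz], ...]. A call has 1 to 20 rows; each row is the pose to reach, as a shift and turn from the pose commanded when the call began, along the tool's axes at that moment; what a row does not reach only later rows make up. A row lasts 1/12 s, in which the tool goes at most 41.7 mm and 7.16 degrees, less where a joint would pass 70% of its speed; a pose out of reach is approached as far as the arm can. A call with a gripper value outside its range is refused whole. The fingers move at their own pace and stop on an object; "newtons" is the grip in N (left out, the last holds). Time passes only in rows, so rows that repeat a pose let the fingers close. It gives the time, the measured TCP pose, the force, the opening and the grip force at its end, in the units of the state.
- r.sense(): the state, without advancing time (a new reading comes with each control period).
- grab_frame(name): name is "scene" or "top"; returns a dict with "frame" (384x512x3 uint8, red, green, blue), "depth" (384x512 float32, m along the optical axis (not along the pixel's ray), 0 where there is no reading), "camera_matrix" (3x3 intrinsics, pixels), "R" (3x3) and "t" (3): a world point X has camera coordinates R X + t. Camera axes: x right, y down, z forward; pixel columns grow to the right and rows downward; lengths in m; the calibration is good to about 2 mm. A picture is of the moment at which its call begins.
- r.job_done(): hands the job in; it is judged then, once.
The state is a dict: "clock": time; "joint_positions": joint angles; "dq": joint speeds; "tau": joint torques, N m; "tcp_pos": TCP position; "eef_rot": TCP orientation; "ft_force": force on the tool from outside, world axes, zero at the start; "torque": the same for the moment, N m; "grip_width": finger opening in m; "gripper_force": force on a finger pad.
Only numpy, scipy, OpenCV 4.12 (cv2) and the standard library are available. Lean on these libraries where they do the work, as an engineer would, in place of code of your own. Each camera call takes 0.05 s, during which the arm holds its last target. There are 200 camera calls.

### The job

Lock the shaft of the blade-changing stand: push one of the disc's yellow pegs round until one of the two slots in its rim faces the steel lock bar, then push the red pad of the bar until the bar is fully home in the slot, the pad up against the blue guide. Only push, gently, with the fingertips or the outside of the fingers; do not lift the bar, and leave the other things on the table where they are. Finish clear of everything.

Things in the scene. Friction and masses are not known exactly. Their poses are not given: they have to be found in the camera images.
- lock_stand: Fixed stand: dark steel base plate 252x100x12 mm. Origin on the table right under the disc's shaft; x axis along the lock bar, from the red pad towards the shaft, pointing to the robot's left within 0.45 rad; z up. The plate spans x = -180 to +72 mm, its top at z = 12 mm. All heights in this list are above the table.
- guide_end (a point): Middle of the guide's outer end, at the plate's top, x = -120 mm in the stand's frame. The blue guide (two rails 36 mm wide over all, with a strap across, top at z = 32.5 mm, screw heads 35.5 mm) holds the bar from here to x = -70 mm. The bar is fully home when the red pad touches this end.
- lock_disc (a joint): Turn of the aluminium disc about its upright shaft, rad, positive anticlockwise from above. At 0 and at 3.14 a slot faces the bar squarely; starts at 0.5 to 2.64. No stops; friction 0.12 N m (about 3 N at a peg), stays where left. Disc 120 mm across, z = 14 to 26 mm. Two opposite slots 18 mm wide, open at the rim, reach in to 37 mm from the axis; mouths flare to 32 mm.
- disc_centre (a point): Middle of the disc's top (shaft axis, z = 26 mm); its x axis points out along one of the slots and turns with the disc. On the disc's middle stand a 44 mm round flange (top at z = 32 mm), a 26 mm hex nut (top 42 mm) and a 14 mm stud (top 54 mm).
- peg_a (a point): Centre of the top of one of the two yellow pegs fixed to the disc: upright, round, 16 mm thick, 30 mm high, top at z = 56 mm. It stands 45 mm from the axis, at +90 degrees from the slot that disc_centre's x axis points along (on the disc's +y).
- peg_b (a point): The same for the other yellow peg, opposite peg_a (on the disc's -y).
- lock_bar: Loose steel bar, 0.18 to 0.35 kg, 14x14 mm, lying on the plate in the guide with 1 mm play each side, red push pad on its outer end. Origin: underside, at the pad's front face; x points along the bar to its nose, 80 mm ahead; z up. Starts with the pad 30 to 46 mm from the guide. Slides at 1 to 3 N and stays where left. Home: origin at x = -120 mm in the stand's frame.
- pad_face (a point): Middle of the pad's outer face, the one to push, 14 mm behind the bar's origin. The red pad is 36 mm wide and 40 mm high (z = 12 to 52 mm).
- bar_nose (a point): Middle of the bar's nose end, z = 19 mm. The nose tapers from 14 to 6 mm over its last 10 mm. Home: 40 mm from the shaft axis.
- saw_blade: loose circular saw blade, 184 mm across, lying flat with a short bolt standing up in its middle, left of the stand; bystander; origin under its middle
- chuck_key: loose drill chuck key, 40x75x18 mm; bystander; origin under its middle
- pliers_old: loose rusty pliers, 54x128x13 mm; bystander; origin under its middle
- tin_snips: loose red-handled tin snips, 68x206x13 mm; bystander; origin under its middle
- round_tin: loose flat round dark tin, 72 mm across, 24 mm high; bystander; origin under its middle

How it is judged:
On the way:
1. a slot of the disc faces the bar, while the bar is still outside the disc (angle between the x axis of disc_centre and the x axis of lock_stand, either way round below 0.2 rad and x of lock_bar in the frame of lock_stand below -0.138 m), for 0.1 s.
At the end, for the whole second after the job is handed in: The lock bar lies in its guide with its shoulder within 3.5 mm of the guide's end (nose about 20 mm deep in a slot), a slot of the disc faces it within 0.09 rad, and the bar is at rest (x of lock_bar in the frame of lock_stand above -0.1235 m and y of lock_bar in the frame of lock_stand between -0.004 and 0.004 m and z of lock_bar in the frame of lock_stand between 0.009 and 0.016 m and angle between the x axis of disc_centre and the x axis of lock_stand, either way round below 0.09 rad and linear speed of lock_bar below 0.02 m/s); the robot touches nothing.
It fails at once if the bar is lifted more than 8 mm off the base plate (z of lock_bar in the frame of lock_stand above 0.02 m).
It fails at once if the bar or the disc is pushed or squeezed with more than 40 N (contact force between the fingers and lock_bar above 40 N or contact force between the fingers and lock_disc above 40 N).
It fails at once if another thing on the table is moved more than 20 mm (distance of any of saw_blade, chuck_key, pliers_old, tin_snips, round_tin from where it was at the start of the episode above 0.02 m).
It also fails if it takes over 51 s, if anything falls off the work surface, if the arm or the gripper's body presses on something with over 40 N, if the wrist force passes 120 N, or if a joint passes its speed limit or range.

## Working session

There is one attempt and no reset: what is moved stays moved. The work goes in short steps, Python scripts to look and compute and a tool call to move; the robot and the scene stay as the last step left them, time stands still between calls to the robot, and variables do not carry over. Pictures are saved under pics/ and viewed, at most 10 in all, crops included, and the job is handed in when it is done.

Besides the shell and the picture viewer there is one more tool, called after ">>>" in YAML: its name, and indented under it one key for each argument. jog_arm: Moves the arm, as the interface text tells. Its arguments: {"type":"object","properties":{"motion":{"type":"array"},"newtons":{"type":"number"}},"required":["motion"]}

```bash
mkdir -p pics; cat > h.py <<'E'
import numpy as np, cv2
from cell import r, grab_frame
def grab(n,save=None):
    f=grab_frame(n)
    if save: cv2.imwrite('pics/'+save,f['frame'][:,:,::-1])
    return f
def cloud(f):
    K=f['camera_matrix'];d=f['depth'];v,u=np.mgrid[:d.shape[0],:d.shape[1]]
    P=np.stack([(u-K[0,2])*d/K[0,0],(v-K[1,2])*d/K[1,1],d],-1)
    X=(P-f['t'])@f['R']; X[d==0]=np.nan
    return X
E
python3 - <<'E'
from h import *
for n in('top','scene'):
    f=grab(n,n+'1.png'); np.savez(n+'1.npz',**f)
    print(n,f['camera_matrix'][0,0],-f['R'].T@f['t'],f['R'][2])
s=r.sense();print(s,r.grasp_offset)
E
```

```text
top 462.84732352894144 [0.32933897 0.25608177 1.10898675] [ 0.1238642  -0.00732531 -0.99227214]
scene 428.1175944186429 [ 0.14437507 -0.26534811  0.78680708] [ 0.36237527  0.54822271 -0.75374798]
{'clock': 0.1, 'joint_positions': array([ 1.07288605e+00,  2.21163697e-01,  1.52750746e+00,  2.52293685e-05,
        1.39469702e+00, -1.26118525e-01]), 'dq': array([-2.96260106e-04, -9.83158740e-04, -3.96070018e-03, -1.23150479e-03,
        1.16076310e-04,  7.55522780e-05]), 'tau': array([ 6.83453945e-04, -4.95941055e+01, -3.88521338e+01,  7.01572141e-02,
        5.15048392e-02, -7.11791586e-05]), 'tcp_pos': array([0.22678853, 0.58179737, 0.22153077]), 'eef_rot': array([ 1.84829156e-01,  9.82770265e-01, -8.41090424e-04, -2.84341349e-04]), 'ft_force': array([-0.38284486,  0.9044214 ,  1.1545942 ]), 'torque': array([ 0.00730305, -0.0034469 ,  0.01216097]), 'gripper_force': 0.0, 'grip_width': 0.08704835201824106} 0.0187
```

View pics/top1.png

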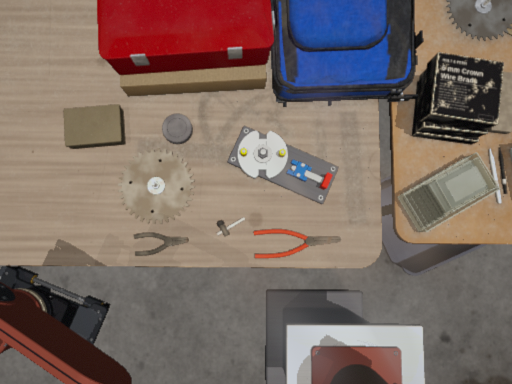

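View pics/scene1.png

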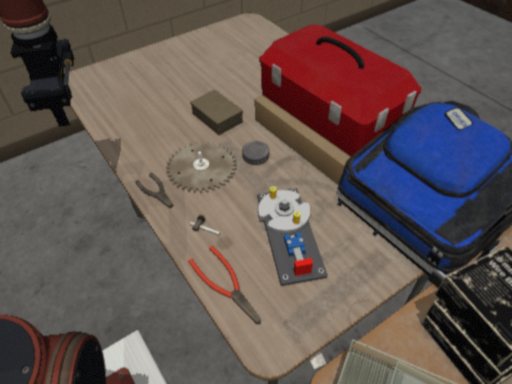

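The top picture shows the disc at about (263,153), with pegs at (244,152) and (282,153). The blue guide is at about (300,171) and the red pad at (327,181). The arm is well to the left, and the slots run roughly up and down in the picture.

```bash
cat >> h.py <<'E'
def measure(f,box=None):
    X=cloud(f);h=cv2.cvtColor(f['frame'],cv2.COLOR_RGB2HSV).astype(int);H,S,V=h[...,0],h[...,1],h[...,2]
    reg=(abs(X[...,0]-0.49)<0.16)&(abs(X[...,1]-0.17)<0.2)
    z=X[...,2]
    col={'yel':(H>20)&(H<35)&(S>150)&(z>.03)&(z<.07),'red':((H<8)|(H>172))&(S>150)&(z>.03)&(z<.07),'blue':(H>100)&(H<125)&(S>120)&(z>.02)&(z<.045)}
    for k,m in col.items():
        n,l,st,c=cv2.connectedComponentsWithStats((m&reg).astype(np.uint8))
        for i in range(1,n):
            if st[i,4]>8:
                p=X[l==i];t=p[p[:,2]>np.percentile(p[:,2],50)-.003]
                print(k,c[i].round(1),st[i,4],'median',np.nanmedian(t,0).round(4),'mid',((np.percentile(t,3,0)+np.percentile(t,97,0))/2).round(4))
    return X
E
python3 - <<'E'
from h import *
for n in('top','scene'):
    f=dict(np.load(n+'1.npz')); X=measure(f)
    if n=='top':
        z=X[...,2]
        g=f['frame'].astype(int); 
        m=(z>.018)&(z<.031)&(g.min(2)>130)&(abs(X[...,0]-.49)<.16)&(abs(X[...,1]-.17)<.2)
        p=X[m]; print(len(p)); 
        (c,R)=cv2.minEnclosingCircle((p[:,:2]*1000).astype(np.float32)); print('disc',c,R,np.median(p[:,2]))
        # nothing else
    im=f['frame'][110:220,215:350] if n=='top' else f['frame'][170:300,230:350]
    cv2.imwrite(f'pics/{n}1c.png',cv2.resize(im[:,:,::-1],None,fx=5 if n=='top' else 4.5,fy=5 if n=='top' else 4.5,interpolation=cv2.INTER_CUBIC))
E
```

```text
yel [243. 153.] 20 median [0.5432 0.2636 0.0559] mid [0.5438 0.2625 0.0554]
yel [281.3 153.8] 14 median [0.5404 0.1758 0.0554] mid [0.5417 0.1744 0.056 ]
red [326.  180.5] 104 median [0.4813 0.0695 0.0523] mid [0.4813 0.0694 0.0527]
blue [299.5 169.6] 189 median [0.5075 0.1289 0.032 ] mid [0.5084 0.1296 0.0321]
1647
disc (523.3084106445312, 169.3292999267578) 123.60255432128906 0.025877304642785436
yel [272.5 192.4] 42 median [0.543  0.2589 0.052 ] mid [0.5455 0.2607 0.0511]
yel [296.1 218. ] 41 median [0.542  0.1692 0.0495] mid [0.544  0.1704 0.0491]
red [303.3 264.3] 182 median [0.4828 0.0684 0.0514] mid [0.4823 0.0684 0.0501]
blue [294.2 242.4] 214 median [0.5077 0.1275 0.0315] mid [0.5082 0.1309 0.0307]
```

View pics/top1c.png

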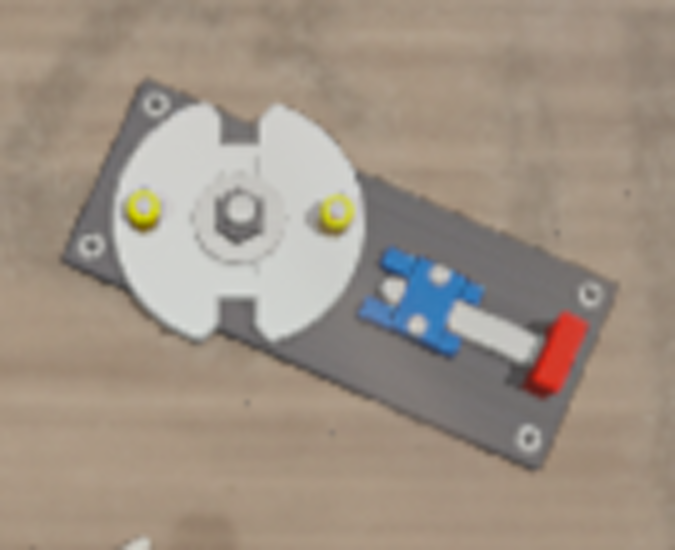

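```bash
cat >> h.py <<'E'
def onplane(f,uv,z):
    K=f['camera_matrix'];uv=np.atleast_2d(uv).astype(float)
    d=np.c_[(uv-K[:2,2])/[K[0,0],K[1,1]],np.ones(len(uv))]@f['R']; o=-f['R'].T@f['t']
    return o+d*((z-o[2])/d[:,2])[:,None]
E
python3 - <<'E'
from h import *
f=dict(np.load('top1.npz'))
c=lambda *a: np.array([[215+(x+.5)/5-.5,110+(y+.5)/5-.5] for x,y in a])
P=onplane(f,c((145,207),(338,211)),.056);print('pegs',P.round(4),P.mean(0),np.linalg.norm(P[0]-P[1]))
print('stud',onplane(f,c((242,208)),.054).round(4))
Q=onplane(f,c((147,78),(65,262),(540,470),(618,285)),.012);print('plate',Q.round(4))
e1=(Q[0]+Q[1])/2;e2=(Q[2]+Q[3])/2;d=e1-e2;L=np.linalg.norm(d);d/=L
print(L,d,np.arctan2(d[1],d[0]),'origin',e1-.072*d)
print('padtop corners',onplane(f,c((572,312),(588,322),(548,396),(527,385)),.052).round(4))
print('slots',onplane(f,c((239,143),(238,297)),.026).round(4))
X=cloud(f);m=(abs(X[...,0]-.5)<.25)&(abs(X[...,1]-.25)<.3)&(X[...,2]>.06)
p=X[m];print('tall: minx',p[:,0].min() if len(p) else None, p[p[:,0].argsort()[:200:20]].round(3))
E
```

```text
pegs [[0.5464 0.2623 0.056 ]
 [0.5454 0.1728 0.056 ]] [0.54587377 0.21754193 0.056     ] 0.08943285525738849
stud [[0.5468 0.2172 0.054 ]]
plate [[0.6193 0.2621 0.012 ]
 [0.5282 0.3007 0.012 ]
 [0.4298 0.0732 0.012 ]
 [0.5195 0.0346 0.012 ]]
0.2482036338446457 [0.39925007 0.91684207 0.        ] 1.1600975750264142 origin [0.54496291 0.21542161 0.012     ]
padtop corners [[0.4996 0.0642 0.052 ]
 [0.495  0.0568 0.052 ]
 [0.4604 0.0758 0.052 ]
 [0.4654 0.0854 0.052 ]]
slots [[0.5841 0.2178 0.026 ]
 [0.5096 0.2179 0.026 ]]
tall: minx 0.25000472763371057 [[0.25  0.501 0.542]
 [0.25  0.502 0.618]
 [0.251 0.55  0.426]
 [0.251 0.504 0.595]
 [0.251 0.504 0.567]
 [0.252 0.504 0.57 ]
 [0.252 0.505 0.539]
 [0.252 0.505 0.533]
 [0.253 0.505 0.599]
 [0.253 0.507 0.547]]
```

>>> jog_arm:
  motion:
    - [0,-4,-1.6,0,0,0,-2]
    - [0,-8,-3.2,0,0,0,-4]
    - [0,-12,-4.8,0.5,0,0,-6]
    - [0,-16,-6.4,1.5,0,0,-8]
    - [0,-20,-8,2.5,0,0,-10]
    - [0,-24,-9.6,4,0,0,-12]
    - [0,-28,-11.2,5.5,0,0,-14]
    - [0,-32,-12.8,7,0,0,-16]
    - [0,-36,-14.4,8.5,0,0,-18]
    - [0,-40,-16,10,0,0,-20.7]
    - [0,-43.8,-17.3,10,0,0,-20.7]
    - [0,-43.8,-17.3,10,0,0,-20.7]
    - [0,-43.8,-17.3,10,0,0,-20.7]
    - [0,-43.8,-17.3,10,0,0,-20.7]

```text
clock: 1.27
tcp_pos: [0.5726, 0.2604, 0.1214]
eef_rot: [0.007, 1.0, -0.0, -0.001]
ft_force: [-0.7, -1.1, 0.2]
grip_width: 0.0037
gripper_force: 0.0
```

```bash
python3 - <<'E'
from h import *
from scipy.spatial.transform import Rotation as R
s=r.sense();print(s['clock'],s['tcp_pos'],s['grip_width']);print(R.from_quat(s['eef_rot']).as_matrix().round(3))
f=grab('scene');im=f['frame'][130:300,200:390]
cv2.imwrite('pics/s2.png',cv2.resize(im[:,:,::-1],None,fx=3.5,fy=3.5,interpolation=cv2.INTER_CUBIC))
E
```

```text
1.2667 [0.57263163 0.26043967 0.12144166] 0.0036971514774874386
[[-1.     0.014 -0.002]
 [ 0.014  1.    -0.   ]
 [ 0.002 -0.    -1.   ]]
```

View pics/s2.png

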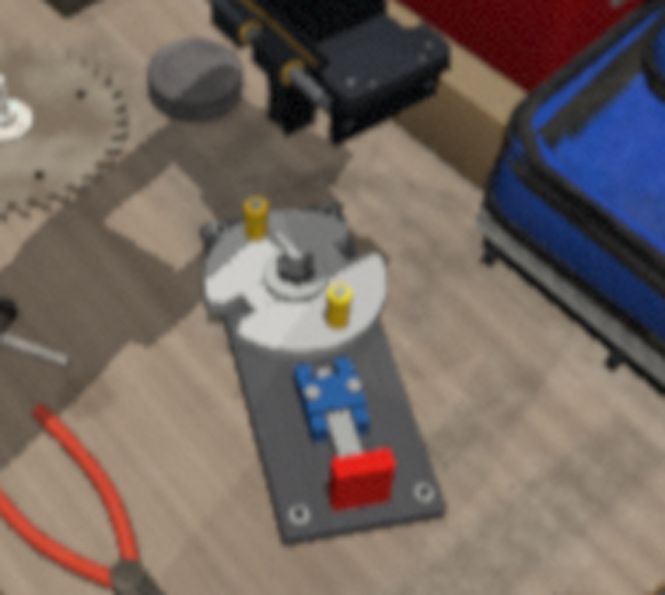

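The closed fingertips are above and behind the left peg, at about (290,110) in the crop. Going down there is clear.

>>> jog_arm:
  motion:
    - [0,0,0,4,0,0,0]
    - [0,0,0,7,0,0,0]
    - [0,0,0,8.5,0,0,0]
    - [0,0,0,8.5,0,0,0]

```text
clock: 1.65
tcp_pos: [0.5674, 0.2623, 0.0328]
eef_rot: [0.004, 1.0, -0.001, -0.004]
ft_force: [-1.0, -0.0, -0.1]
grip_width: 0.0003
gripper_force: 0.0
```

```bash
python3 - <<'E'
from h import *
s=r.sense();print(s['tcp_pos'],s['ft_force'])
C=np.array([.5458,.2173]);p0=s['tcp_pos'][:2]
tx=np.array([-1,.014]);ty=np.array([.014,1])
a0=np.radians(89.4)
for k in range(1,21):
    th=np.radians(66.7)*k/20; tr=.0265-min(k/4,1)*.009
    a=a0+th;u=np.array([np.cos(a),np.sin(a)]);t=np.array([-u[1],u[0]])
    q=C+.045*u-tr*t-p0
    print([0,round(q@tx*100,2),round(q@ty*100,2),0,0,0,-round(np.degrees(th),1)],end=', ')
E
```

```text
[0.56737765 0.26228603 0.03282783] [-0.98493765 -0.00292133 -0.07432235]
[0, np.float64(-0.05), np.float64(0.11), 0, 0, 0, np.float64(-3.3)], [0, np.float64(0.45), np.float64(0.2), 0, 0, 0, np.float64(-6.7)], [0, np.float64(0.95), np.float64(0.25), 0, 0, 0, np.float64(-10.0)], [0, np.float64(1.45), np.float64(0.26), 0, 0, 0, np.float64(-13.3)], [0, np.float64(1.73), np.float64(0.29), 0, 0, 0, np.float64(-16.7)], [0, np.float64(2.01), np.float64(0.3), 0, 0, 0, np.float64(-20.0)], [0, np.float64(2.29), np.float64(0.3), 0, 0, 0, np.float64(-23.3)], [0, np.float64(2.57), np.float64(0.28), 0, 0, 0, np.float64(-26.7)], [0, np.float64(2.85), np.float64(0.24), 0, 0, 0, np.float64(-30.0)], [0, np.float64(3.12), np.float64(0.19), 0, 0, 0, np.float64(-33.4)], [0, np.float64(3.4), np.float64(0.12), 0, 0, 0, np.float64(-36.7)], [0, np.float64(3.66), np.float64(0.04), 0, 0, 0, np.float64(-40.0)], [0, np.float64(3.93), np.float64(-0.06), 0, 0, 0, np.float64(-43.4)], [0, np.float64(4.18), np.float64(-0.18), 0, 0, 0, np.float64(-46.7)], [0, np.float64(4.43), np.float64(-0.3), 0, 0, 0, np.float64(-50.0)], [0, np.float64(4.68), np.float64(-0.45), 0, 0, 0, np.float64(-53.4)], [0, np.float64(4.91), np.float64(-0.6), 0, 0, 0, np.float64(-56.7)], [0, np.float64(5.13), np.float64(-0.78), 0, 0, 0, np.float64(-60.0)], [0, np.float64(5.35), np.float64(-0.96), 0, 0, 0, np.float64(-63.4)], [0, np.float64(5.55), np.float64(-1.15), 0, 0, 0, np.float64(-66.7)],
```

>>> jog_arm:
  motion:
    - [0,0,0,0,0,0,0]
    - [0,0,0,0,0,0,0]
    - [0,0,0,0,0,0,0]

```text
clock: 1.9
tcp_pos: [0.5736, 0.2631, 0.04]
eef_rot: [0.005, 1.0, 0.001, 0.002]
ft_force: [0.3, -0.3, 1.2]
grip_width: 0.0011
gripper_force: 0.0
```

>>> jog_arm:
  motion:
    - [0,0.4,0.1,0.2,0,0,-3.3]
    - [0,0.9,0.1,0.3,0,0,-6.7]
    - [0,1.4,0.2,0.3,0,0,-10]
    - [0,1.9,0.2,0.3,0,0,-13.3]
    - [0,2.2,0.2,0.3,0,0,-16.7]
    - [0,2.5,0.2,0.3,0,0,-20]
    - [0,2.8,0.2,0.3,0,0,-23.3]
    - [0,3.05,0.2,0.3,0,0,-26.7]
    - [0,3.35,0.15,0.3,0,0,-30]
    - [0,3.6,0.1,0.3,0,0,-33.4]
    - [0,3.9,0.05,0.3,0,0,-36.7]
    - [0,4.15,0,0.3,0,0,-40]
    - [0,4.4,-0.1,0.3,0,0,-43.4]
    - [0,4.7,-0.2,0.3,0,0,-46.7]
    - [0,4.9,-0.35,0.3,0,0,-50]
    - [0,5.2,-0.5,0.3,0,0,-53.4]
    - [0,5.4,-0.65,0.3,0,0,-56.7]
    - [0,5.6,-0.85,0.3,0,0,-60]
    - [0,5.85,-1.05,0.3,0,0,-63.4]
    - [0,6.05,-1.2,0.3,0,0,-66.7]

```text
clock: 3.57
tcp_pos: [0.5141, 0.2518, 0.0373]
eef_rot: [-0.547, 0.837, -0.001, 0.003]
ft_force: [2.7, 2.3, -0.6]
grip_width: 0.0001
gripper_force: 1.4
```

>>> jog_arm:
  motion:
    - [0,0,0,0,0,0,0]
    - [0,0,0,0,0,0,0]
    - [0,0,0,0,0,0,0]

```text
clock: 3.82
tcp_pos: [0.5132, 0.2514, 0.0362]
eef_rot: [-0.545, 0.839, -0.0, 0.002]
ft_force: [2.6, 1.5, 2.3]
grip_width: 0.0004
gripper_force: 1.4
```

```bash
python3 - <<'E'
from h import *
from scipy.spatial.transform import Rotation as R
s=r.sense();print(s['clock'],s['tcp_pos'],s['ft_force']);print(R.from_quat(s['eef_rot']).as_matrix().round(3))
f=grab('top');measure(f);im=f['frame'][100:220,200:350];np.savez('top2.npz',**f)
cv2.imwrite('pics/t3.png',cv2.resize(im[:,:,::-1],None,fx=5,fy=5,interpolation=cv2.INTER_CUBIC))
f=grab('scene');measure(f);im=f['frame'][130:300,200:390]
cv2.imwrite('pics/s3.png',cv2.resize(im[:,:,::-1],None,fx=3.5,fy=3.5,interpolation=cv2.INTER_CUBIC))
E
```

```text
3.8167 [0.51319929 0.25143385 0.03623672] [2.6314848  1.46365785 2.26007167]
[[-0.407 -0.914  0.003]
 [-0.914  0.407  0.001]
 [-0.003 -0.002 -1.   ]]
red [326.3 180. ] 94 median [0.481  0.0695 0.0518] mid [0.4816 0.0693 0.0517]
blue [288.7 171.6] 10 median [0.5026 0.1545 0.0281] mid [0.5038 0.1555 0.0291]
yel [303.2 201.2] 42 median [0.5849 0.1972 0.0528] mid [0.5861 0.1981 0.0517]
yel [264.3 207.2] 55 median [0.5015 0.2332 0.0535] mid [0.5039 0.2361 0.0518]
red [303.3 264.3] 182 median [0.4828 0.0687 0.0512] mid [0.4825 0.0688 0.0512]
blue [294.1 242.5] 217 median [0.5074 0.1278 0.0314] mid [0.5076 0.1309 0.0311]
```

View pics/s3.png

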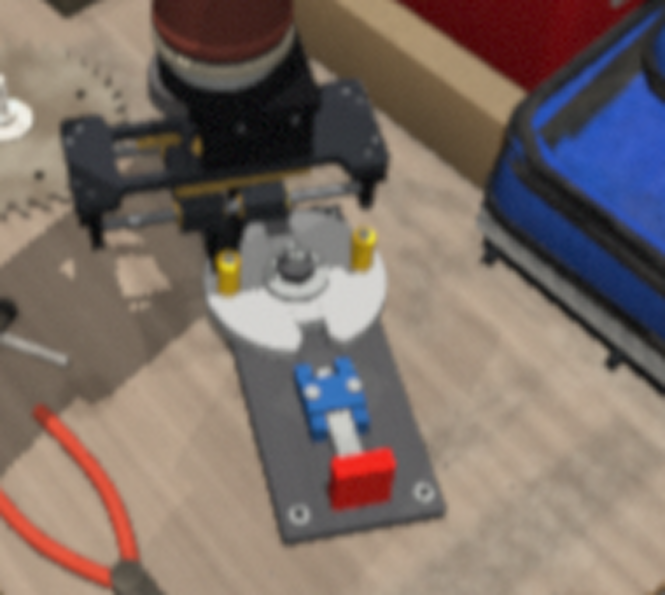

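The pegs at (228,272) and (363,250) now stand square to the bar, and a slot opens towards it at (310,345). Next I back off, lift, go behind the pad and come down.

>>> jog_arm:
  motion:
    - [0,-1,0,0,0,0,0]
    - [0,-1.5,0,-1.5,0,0,0]
    - [0,-1.5,0,-5,0,0,0]
    - [0,-1.5,0,-7,0,0,0]
    - [0,1.5,-0.7,-7,0,0,0]
    - [0,5,-1.5,-7,0,0,0]
    - [0,8.5,-2.2,-7,0,0,0]
    - [0,12,-3,-7,0,0,0]
    - [0,15.5,-4,-7,0,0,0]
    - [0,19,-4.5,-7,0,0,0]
    - [0,20.8,-4.5,-7,0,0,0]
    - [0,20.8,-4.5,-7,0,0,0]
    - [0,20.8,-4.5,-7,0,0,0]
    - [0,20.8,-4.5,-7,0,0,0]

```text
clock: 5.08
tcp_pos: [0.469, 0.0663, 0.1036]
eef_rot: [-0.533, 0.846, -0.015, -0.009]
ft_force: [0.9, -0.3, -0.2]
grip_width: 0.0002
gripper_force: 0.0
```

```bash
python3 - <<'E'
from h import *
from scipy.spatial.transform import Rotation as R
s=r.sense();print(s['clock'],s['tcp_pos'],s['ft_force']);M=R.from_quat(s['eef_rot']).as_matrix();print(M.round(3))
f=grab('top');measure(f)
C=np.array([.5455,.2168]);print('pad-relative offset in tool cm',100*((np.array([.4699,.0432,.028])-s['tcp_pos'])@M))
E
```

```text
5.0833 [0.46896341 0.06631395 0.10356823] [ 0.91999059 -0.291771   -0.21549238]
[[-0.432 -0.902  0.001]
 [-0.901  0.432 -0.035]
 [ 0.031 -0.016 -0.999]]
yel [269.1 135.9] 17 median [0.585  0.2056 0.0541] mid [0.5859 0.2023 0.0543]
yel [255.4 170.4] 19 median [0.5023 0.2321 0.056 ] mid [0.5032 0.2344 0.0556]
blue [300.5 169.2] 174 median [0.5089 0.1288 0.0319] mid [0.5073 0.1264 0.0321]
pad-relative offset in tool cm [ 1.80935441 -0.96374918  7.63245173]
```

Still settling, so I'll let it settle.

>>> jog_arm:
  motion:
    - [0,0,0,0,0,0,0]
    - [0,0,0,0,0,0,0]
    - [0,0,0,0,0,0,0]
    - [0,0,0,0,0,0,0]

```text
clock: 5.47
tcp_pos: [0.4687, 0.0655, 0.1035]
eef_rot: [-0.533, 0.846, -0.015, -0.009]
ft_force: [0.2, 0.1, 0.4]
grip_width: 0.0007
gripper_force: 0.0
```

```bash
python3 - <<'E'
from h import *
from scipy.spatial.transform import Rotation as R
s=r.sense();print(s['clock'],s['tcp_pos'],s['dq'].round(3),s['joint_positions'].round(3));M=R.from_quat(s['eef_rot']).as_matrix();print(M.round(3))
print(100*((np.array([.4699,.0432,.028])-s['tcp_pos'])@M))
E
```

```text
5.4667 [0.46866254 0.0655415  0.10348362] [-0.006 -0.003  0.003 -0.     0.001 -0.   ] [-2.000e-03 -1.800e-02  2.020e+00 -3.900e-02  1.139e+00 -2.680e+00]
[[-0.432 -0.902  0.001]
 [-0.901  0.432 -0.035]
 [ 0.032 -0.016 -0.999]]
[ 1.72077629 -0.95810266  7.62269461]
```

Joint 6 has hit its limit. I'll turn the tool back 90° and push with the fingers' other outside face.

>>> jog_arm:
  motion:
    - [0,0,0,0,0,0,7]
    - [0,0,0,0,0,0,14]
    - [0,0,0,0,0,0,21]
    - [0,0.5,0,0,0,0,28]
    - [0,1,-0.2,0,0,0,35]
    - [0,1.5,-0.4,0,0,0,42]
    - [0,2,-0.6,0,0,0,49]
    - [0,2.3,-0.8,0,0,0,56]
    - [0,2.3,-1,0,0,0,63]
    - [0,2.3,-1,0,0,0,70]
    - [0,2.3,-1,0,0,0,77]
    - [0,2.3,-1,0,0,0,84]
    - [0,2.3,-1,0,0,0,90]
    - [0,2.3,-1,0,0,0,90]
    - [0,2.3,-1,0,0,0,90]
    - [0,2.3,-1,0,0,0,90]
    - [0,2.3,-1,0,0,0,90]

```text
clock: 6.88
tcp_pos: [0.4677, 0.0402, 0.1044]
eef_rot: [0.221, 0.975, -0.017, 0.004]
ft_force: [-0.2, -0.3, -0.9]
grip_width: 0.0003
gripper_force: 0.0
```

```bash
python3 - <<'E'
from h import *
from scipy.spatial.transform import Rotation as R
s=r.sense();print(s['clock'],s['tcp_pos'],s['joint_positions'].round(3));M=R.from_quat(s['eef_rot']).as_matrix();print(M.round(3))
print(100*((np.array([.4677,.0382,.028])-s['tcp_pos'])@M))
Z=np.array([[0,1,0],[0,0,0],[0,0,-1.]])
d=np.array([.403,.915,0]);T=np.c_[np.cross(d,[0,0,-1]),d,[0,0,-1]]
print('turn deg',np.degrees(R.from_matrix(M.T@T).as_rotvec()).round(1))
E
```

```text
6.8833 [0.46769348 0.04016772 0.1044451 ] [-0.056 -0.03   2.03  -0.039  1.139 -1.165]
[[-0.902  0.431  0.001]
 [ 0.431  0.902 -0.035]
 [-0.016 -0.032 -0.999]]
[0.03610143 0.06491287 7.64668145]
turn deg [-1.8  0.9 -1.8]
```

>>> jog_arm:
  motion:
    - [0,0,-0.2,1,-1.8,0.9,-1.8]
    - [0,0,-0.2,4,-1.8,0.9,-1.8]
    - [0,0,-0.2,6.5,-1.8,0.9,-1.8]
    - [0,0,-0.2,7.6,-1.8,0.9,-1.8]
    - [0,0,-0.2,7.6,-1.8,0.9,-1.8]
    - [0,0,-0.2,7.6,-1.8,0.9,-1.8]
    - [0,0,-0.2,7.6,-1.8,0.9,-1.8]

```text
clock: 7.47
tcp_pos: [0.4681, 0.0356, 0.0299]
eef_rot: [0.206, 0.978, -0.0, 0.001]
ft_force: [0.1, 0.0, -0.6]
grip_width: 0.0007
gripper_force: 0.0
```

```bash
python3 - <<'E'
from h import *
from scipy.spatial.transform import Rotation as R
s=r.sense();print(s['clock'],s['tcp_pos'],s['ft_force']);M=R.from_quat(s['eef_rot']).as_matrix();print(M.round(3))
d=np.array([.403,.915]);C=np.array([.5457,.2170]);p=s['tcp_pos'][:2]-C
print('stand xy',p@d,p@[-d[1],d[0]])
f=grab('scene');measure(f);im=f['frame'][150:300,200:390]
cv2.imwrite('pics/s4.png',cv2.resize(im[:,:,::-1],None,fx=3.5,fy=3.5,interpolation=cv2.INTER_CUBIC))
E
```

```text
7.4667 [0.46805873 0.03564185 0.02985766] [ 0.12352213  0.01218351 -0.57481378]
[[-0.915  0.404  0.002]
 [ 0.404  0.915 -0.001]
 [-0.002  0.    -1.   ]]
stand xy -0.19723213839675724 -0.002045576986688405
yel [265.  209.3] 38 median [0.5019 0.2297 0.0487] mid [0.5026 0.2301 0.0487]
blue [285.3 239.4] 18 median [0.496  0.1432 0.0282] mid [0.4967 0.1451 0.029 ]
blue [292.6 241.2] 13 median [0.5045 0.1317 0.0322] mid [0.5048 0.1316 0.0327]
```

View pics/s4.png

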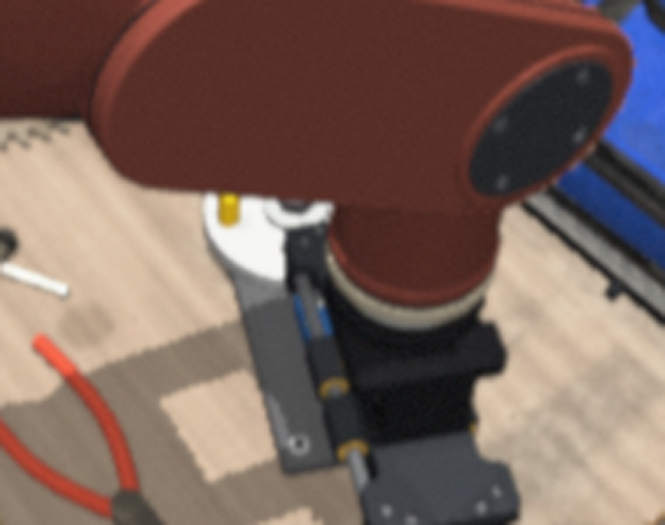

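The arm hides the pad in this view. The tip is on the stand's axis (x = -0.197 m, y = -2 mm), so I push along tool +y.

>>> jog_arm:
  motion:
    - [0,0.1,0.3,0,0,0,0]
    - [0,0.2,0.6,0,0,0,0]
    - [0,0.2,0.9,0,0,0,0]
    - [0,0.2,1.1,0,0,0,0]
    - [0,0.2,1.3,0,0,0,0]
    - [0,0.2,1.5,0,0,0,0]
    - [0,0.2,1.7,0,0,0,0]
    - [0,0.2,1.9,0,0,0,0]
    - [0,0.2,2.1,0,0,0,0]
    - [0,0.2,2.3,0,0,0,0]
    - [0,0.2,2.5,0,0,0,0]
    - [0,0.2,2.7,0,0,0,0]
    - [0,0.2,2.9,0,0,0,0]
    - [0,0.2,3.1,0,0,0,0]
    - [0,0.2,3.3,0,0,0,0]
    - [0,0.2,3.5,0,0,0,0]
    - [0,0.2,3.7,0,0,0,0]
    - [0,0.2,3.9,0,0,0,0]
    - [0,0.2,4.0,0,0,0,0]
    - [0,0.2,4.0,0,0,0,0]

```text
clock: 9.18
tcp_pos: [0.4814, 0.0733, 0.0286]
eef_rot: [0.207, 0.978, -0.0, -0.0]
ft_force: [1.1, -0.2, 0.2]
grip_width: 0.0003
gripper_force: 0.0
```

>>> jog_arm:
  motion:
    - [0,0,0.1,0,0,0,0]
    - [0,0,0.2,0,0,0,0]
    - [0,0,0.3,0,0,0,0]
    - [0,0,0.4,0,0,0,0]
    - [0,0,0.5,0,0,0,0]
    - [0,0,0.5,0,0,0,0]

```text
clock: 9.68
tcp_pos: [0.4833, 0.0778, 0.0285]
eef_rot: [0.207, 0.978, -0.0, -0.0]
ft_force: [0.1, -0.4, -0.0]
grip_width: 0.0002
gripper_force: 0.2
```

>>> jog_arm:
  motion:
    - [0,0,0.1,0,0,0,0]
    - [0,0,0.2,0,0,0,0]
    - [0,0,0.3,0,0,0,0]
    - [0,0,0.3,0,0,0,0]

```text
clock: 10.02
tcp_pos: [0.4845, 0.0805, 0.0285]
eef_rot: [0.207, 0.978, -0.0, -0.0]
ft_force: [-0.1, -0.5, 0.6]
grip_width: 0.0004
gripper_force: 0.3
```

```bash
python3 - <<'E'
from h import *
s=r.sense();print(s['tcp_pos'],s['ft_force'])
f=grab('top');measure(f);im=f['frame'][90:220,200:350]
cv2.imwrite('pics/t5.png',cv2.resize(im[:,:,::-1],None,fx=4.5,fy=4.5,interpolation=cv2.INTER_CUBIC))
E
```

```text
[0.48452523 0.08051467 0.02854006] [-0.08888468 -0.51974803  0.56487122]
yel [269.1 135.9] 17 median [0.5841 0.2034 0.0539] mid [0.5853 0.2024 0.0529]
yel [255.3 170.4] 19 median [0.5023 0.2344 0.0564] mid [0.5031 0.2344 0.0559]
blue [304.6 167.6] 55 median [0.5138 0.1195 0.032 ] mid [0.514  0.1192 0.0322]
blue [303.7 176.3] 9 median [0.4931 0.1207 0.0299] mid [0.4919 0.1207 0.0298]
```

View pics/t5.png

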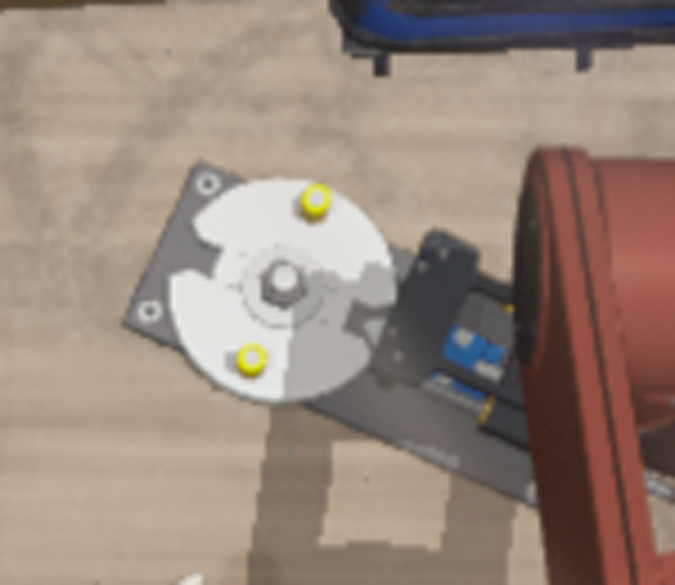

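The disc is still aligned: slot at (370,315), pegs at (316,200) and (251,360). The gripper hides the bar, and there is no stop force yet, so I keep stepping gently.

>>> jog_arm:
  motion:
    - [0,0,0.1,0,0,0,0]
    - [0,0,0.2,0,0,0,0]
    - [0,0,0.3,0,0,0,0]
    - [0,0,0.3,0,0,0,0]

```text
clock: 10.4
tcp_pos: [0.4857, 0.0833, 0.0285]
eef_rot: [0.207, 0.978, -0.0, -0.0]
ft_force: [-0.1, -1.0, 0.8]
grip_width: 0.0004
gripper_force: 0.3
```

>>> jog_arm:
  motion:
    - [0,0,0.1,0,0,0,0]
    - [0,0,0.2,0,0,0,0]
    - [0,0,0.3,0,0,0,0]
    - [0,0,0.3,0,0,0,0]

```text
clock: 10.73
tcp_pos: [0.487, 0.086, 0.0285]
eef_rot: [0.207, 0.978, -0.0, -0.0]
ft_force: [-0.0, -0.1, -0.0]
grip_width: 0.0004
gripper_force: 0.3
```

>>> jog_arm:
  motion:
    - [0,0,0.1,0,0,0,0]
    - [0,0,0.2,0,0,0,0]
    - [0,0,0.3,0,0,0,0]
    - [0,0,0.3,0,0,0,0]

```text
clock: 11.07
tcp_pos: [0.4877, 0.0879, 0.0285]
eef_rot: [0.206, 0.978, -0.001, -0.001]
ft_force: [-3.0, -5.6, 2.1]
grip_width: 0.0004
gripper_force: 3.0
```

>>> jog_arm:
  motion:
    - [0,0,0.05,0,0,0,0]
    - [0,0,0.1,0,0,0,0]
    - [0,0,0.1,0,0,0,0]

```text
clock: 11.32
tcp_pos: [0.4878, 0.0879, 0.0284]
eef_rot: [0.206, 0.978, -0.002, -0.001]
ft_force: [-3.8, -8.5, 3.0]
grip_width: 0.0006
gripper_force: 5.2
```

The bar has stopped solid. I'll back off, lift, move clear and check.

>>> jog_arm:
  motion:
    - [0,0,-0.5,0,0,0,0]
    - [0,0,-2,0,0,0,0]
    - [0,0,-3,-1,0,0,0]
    - [0,0,-3,-5,0,0,0]
    - [0,0,-3,-9,0,0,0]
    - [0,0,-3,-13,0,0,0]
    - [0,0,-7,-15,0,0,0]
    - [0,0,-11,-15,0,0,0]
    - [0,0,-15,-15,0,0,0]
    - [0,0,-19,-15,0,0,0]
    - [0,0,-21,-15,0,0,0]
    - [0,0,-21,-15,0,0,0]
    - [0,0,-21,-15,0,0,0]
    - [0,0,-21,-15,0,0,0]
    - [0,0,-21,-15,0,0,0]

```text
clock: 12.57
tcp_pos: [0.404, -0.1016, 0.1786]
eef_rot: [0.206, 0.979, 0.0, -0.0]
ft_force: [-0.4, 0.6, -0.2]
grip_width: 0.0002
gripper_force: 0.0
```

```bash
python3 - <<'E'
from h import *
s=r.sense();print(s['clock'],s['tcp_pos'],s['ft_force'])
f=grab('top');measure(f);im=f['frame'][90:220,200:350]
cv2.imwrite('pics/t6.png',cv2.resize(im[:,:,::-1],None,fx=4.5,fy=4.5,interpolation=cv2.INTER_CUBIC))
E
```

```text
12.5667 [ 0.40400505 -0.10156734  0.1785528 ] [-0.41824523  0.64892974 -0.16912693]
yel [269.4 134.8] 21 median [0.587  0.2012 0.0556] mid [0.5881 0.2023 0.0554]
yel [255.3 170.4] 19 median [0.5018 0.2355 0.0549] mid [0.5035 0.2344 0.0558]
red [312.4 174.1] 102 median [0.4947 0.1014 0.0521] mid [0.4957 0.1018 0.0524]
blue [299.6 169.7] 180 median [0.5071 0.1293 0.0317] mid [0.5078 0.1323 0.032 ]
```

View pics/t6.png

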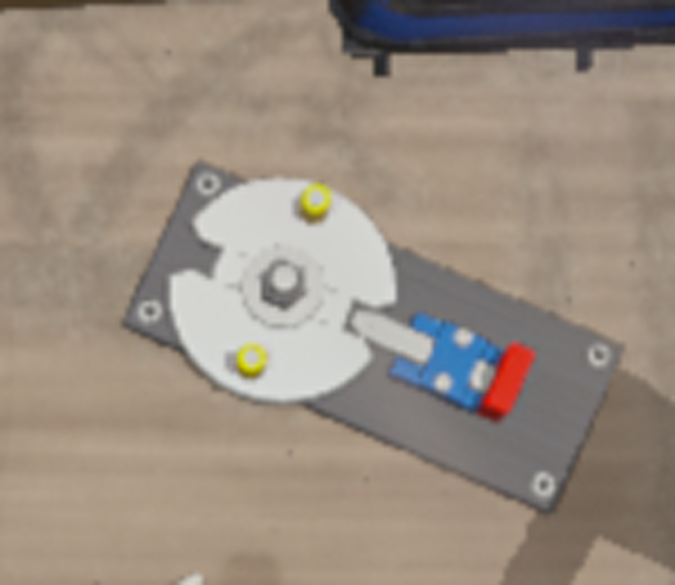

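The bar's nose sits deep in the slot at (355,315), and the red pad at (508,380) is up against the blue guide. The pad moved 35 mm, and the arm is clear.

```bash
python3 -c "
from cell import r
print(r.job_done())"
```

```text
the job is handed in; nothing more can be done
None
```

The disc is turned with a slot facing the bar, and the bar is pushed fully home with its pad against the guide. The arm is clear, and I handed the job in at about 12.6 s of the 51 s; no verdict came back.

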